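# Set out the solvent cup and open the safety-capped solvent bottle

## Task

Lift the hanging steel cup up and off the wire peg on its rack and stand it upright in the white tray, ready for filling, and let go of it. Then open the white solvent bottle: press its red push-and-turn safety cap down and, while keeping it pressed, twist it anticlockwise until it comes free, and lift it off, leaving the bottle standing in its wooden holder. Finish holding the cap level and clear above the open mouth of the bottle - do not put it down - and do not push the paint tubes, the jar or the palette knife about on the way.

Things in the scene. Friction and masses are not known exactly. Their poses are not given: they have to be found in the camera images.
- rack: Low wooden hanging rack screwed to the bench: upright board 140 wide, 150 high, 12 thick on a 15 thick foot that reaches 90 forward (-x). Origin on the bench under the middle of the board; z up; the board's front, where the cup hangs, looks to its -x, which faces away from the robot. A wooden spacer strip on it (z 69 to 81) keeps the cup plumb.
- peg (a point): Middle of the rack's peg, where the cup's hook hangs: a square loop of 7 mm steel wire, its bar 52 long, along the rack's y, 19 in front (-x) of the rack's origin and 134.5 above the bench, carried by two arms from the board. Axes as the rack's.
- cup: Open steel cup, outside diameter 58 (lip 60), 70 high, 100 to 170 g. Origin at the centre of its underside, z up its axis. At +x a 22 wide hanger strip rises 16 above the lip and bends back and down as a hook, to 44 from the axis. It starts hanging upright, underside 55 above the bench, axes as the rack's, origin 56 in front (-x) of the rack's. The +y and -y walls are free to grip across.
- cup_hook (a point): Underside of the cup's hook where it rests on the peg, 83 above the cup's underside and 37 towards its +x from its axis. The hook reaches 15 below this behind the peg's bar, so it is off once raised by 16 or more; then the cup can move away towards the rack's -x.
- tray: Shallow white enamelled tray with a blue edge, fixed on the bench, 160 (x) by 200 (y), inside 152 by 192; floor 3 above the bench, rim 12 above the bench. Origin on the bench under its middle, z up.
- caddy: Wooden holder screwed to the bench, 76 (x) by 111 (y) outside, walls 9 thick and 45 high, floor 10 above the bench, 58 by 93 inside: the bottle stands in it and cannot turn. Origin on the bench under its middle, z up.
- bottle: White oblong plastic solvent bottle, 0.5 to 0.9 kg, 55 (x) by 90 (y), orange-striped label, standing loose in the holder with 1.5 play on each side. Origin at the centre of its underside (10 above the bench), z up; shoulder at 122, cone from radius 27 there to 17.5 at 137, then a neck of diameter 31 with a bead of diameter 38 at 140; mouth at 172.
- mouth (a point): Centre of the bottle's mouth, on the axis of its neck, 172 above the bottle's underside; z up.
- cap: Red ribbed safety cap, diameter 48, 33 high, about 42 g, white turn arrows on top. Origin on its axis at its lower edge, z up. Seated: origin 19 below the mouth, x axis within 0.1 rad of the bottle's; locked, it turns no more than 5 degrees and does not lift. Pressed, it turns anticlockwise from above: free to lift from 40 to a stop at 84 degrees past its seated angle, 60 being the middle.
- liner (a joint): How far the cap is pressed down against the sprung liner inside it, in m: 0 at rest or off, 0.008 at the bottom. The cap's lugs clear for turning at more than 0.0045. The spring takes about 6 N to start, 10 N at 0.0045 and 13 N at 0.008, and pushes the cap back up when let go.
- tube_green: Bystander: half-used paint tube, white with a green band and black cap, lying flat, 103 long, 42 wide, 28 high. Origin under the middle of the tube.
- tube_red: Bystander: half-used paint tube, white with a red band and black cap, lying flat, 103 long, 42 wide, 28 high. Origin under the middle of the tube.
- jar: Bystander: small closed amber jar of painting medium, diameter 56, 55 high. Origin at the centre of its underside, z up.
- knife: Bystander: palette knife with a steel blade and dark wooden handle, 195 long, lying flat along its x axis (blade at +x), up to 19 high. Origin on the bench under its neck, 105 from the blade's tip.
Things that resemble listed ones, but are neither listed nor needed, are in the scene too. Of the things shaped like the cup, the steel one is meant. There is more than one size of the cap; the job needs the smaller.

How it is judged:
By the outcome, as a careful person would: the job done as asked, in the order asked, and still so for the second after the job is handed in, while the arm keeps its last pose, push and grip.
It also fails if it takes over 64 s, if anything falls off the work surface, if the arm or the gripper's body presses on something with over 40 N, if the wrist force passes 120 N, or if a joint passes its speed limit or range.

## Robot

A 7-joint arm with a two-finger parallel gripper is mounted at the origin on the work surface. World frame = base frame: x ahead of the robot, y to its left, z up, the work surface at z = 0. Lengths are in m, angles in rad, forces in N, time in s.
With the tool pointing down it reaches from about 0.425 to 0.875 m from the base axis. Payload 4.7 kg.
Tool frame: the origin (TCP) lies midway between the tips of the shut fingers; the grasp point (between the pads) lies 19 mm behind it; z points along the fingers, y is the direction in which the jaws open and shut (so a half turn about z gives the same grasp; the last joint's range is limited). The gripper opens to 87 mm and grips with 3 to 60 N. Pads are 19 mm wide; open, the fingers measure 117 mm over their backs; the gripper's body (75 mm by 190 mm) begins 51 mm behind the grasp point.
Start: joints at [1.14, 0.321, -0.07, 1.45, 0.023, 1.371, -0.057], TCP at [0.28, -0.587, 0.223] pointing down, gripper open.
Joint ranges: [-2.86, 2.86], [-0.3, 2.09], [-1.38, 1.24], [0.06, 2.45], [-1.56, 4.7], [0.09, 2.05], [-2.69, 2.69]. Speed limits (rad/s): [2.57, 2.57, 3.14, 3.14, 3.14, 3.14, 3.14].

## Interface

Orientations are given as a rotation vector (axis times angle).
In Python, from bench import get_state, cams, job gives the robot as it stands.
- The arm moves only by the shell command python3 -m inch 'ROWS' [FORCE]. ROWS is text: rows parted by semicolons, each of 7 numbers parted by spaces: the shift along the tool's x, y, z in mm, then the turn, a rotation vector about the tool's x, y, z in rad, then the opening in per cent of the stroke, from 0 (shut) to 100 (fully open). A call has 1 to 20 rows; each row shifts and turns the pose as measured when the row begins, along the tool's axes as they then stand; what a row does not reach is not made up. A row lasts 1/10 s, in which the tool goes at most 50 mm and 8.59 degrees, less where a joint would pass 70% of its speed; a pose out of reach is approached as far as the arm can. A call with a gripper value outside its range is refused whole. The fingers move at their own pace and stop on an object; FORCE is the grip in N (left out, the last holds). Time passes only in rows, so rows that do not move let the fingers close. It gives the time, the measured TCP pose, the force and the opening at its end, in the units of the state.
- get_state(): the state, without advancing time (a new reading comes with each control period).
- cams.get_image(name): name is "scene" or "side" or "wrist"; returns the picture (420x560x3 uint8, red, green, blue); there is no depth.
- cams.camera_info(name): a dict with "intrinsics" (3x3 intrinsics, pixels), "eye" and "orientation" of the camera in the world; the wrist camera has in their place "mount" (4x4, takes a point from camera to tool coordinates, whose origin is the TCP and whose axes are the flange's). Camera axes: x right, y down, z forward; pixel columns grow to the right and rows downward; lengths in m; the calibration is good to about 2 mm. A picture is of the moment at which its call begins: read the wrist's pose just before it. camera_info takes no time and is no camera call.
- job.close_job(): hands the job in, once; it reports no verdict.
The state is a dict: "time": time; "joint_positions": joint angles; "qd": joint speeds; "joint_torque": joint torques, N m; "position": TCP position; "tool_rot": TCP orientation; "ft_force": force on the tool from outside, world axes, zero at the start; "torque": the same for the moment, N m; "grip_width": opening from 0.0 (shut) to 1.0 (fully open).
Only numpy, scipy, OpenCV 4.12 (cv2) and the standard library are available. Lean on these libraries where they do the work, as an engineer would, in place of code of your own. Each camera call takes 0.05 s, during which the arm holds its last target.

## Working session

There is one attempt and no reset: what is moved stays moved. The work goes in short steps, Python scripts to look and compute and a shell command to move; the robot and the scene stay as the last step left them, time stands still between calls to the robot, and variables do not carry over. Pictures are saved under pics/ and viewed, and the job is handed in when it is done.

```bash
ls; mkdir -p pics
python3 - <<'E'
from bench import get_state,cams,job
import cv2,numpy as np
np.set_printoptions(precision=4,suppress=True)
s=get_state();print(s)
for n in ["scene","side","wrist"]:
    print(n,cams.camera_info(n))
    cv2.imwrite(f"pics/{n}0.png",cams.get_image(n)[:,:,::-1])
E
```

```text
pics
{'time': 0.0, 'joint_positions': array([ 1.1401,  0.3218, -0.0701,  1.4517,  0.0226,  1.3708, -0.0569]), 'qd': array([-0.0007, -0.0011, -0.0012,  0.0011, -0.0012, -0.002 ,  0.0008]), 'joint_torque': array([ -0.0001, -49.1289,  -0.4042, -31.2525,  -0.0639,   0.0436,
         0.0002]), 'position': array([ 0.2794, -0.5863,  0.2215]), 'tool_rot': array([-3.0624, -0.6927,  0.0008]), 'ft_force': array([ 0.0061,  0.1882, -0.3942]), 'torque': array([-0.0418,  0.0158,  0.0467]), 'grip_width': 1.0000325148823561}
scene {'intrinsics': array([[509.7908,   0.    , 281.7415],
       [  0.    , 509.7908, 212.0282],
       [  0.    ,   0.    ,   1.    ]]), 'eye': array([1.0713, 0.6134, 1.0878]), 'orientation': array([-0.946 , -2.5706,  0.9555])}
side {'intrinsics': array([[499.3097,   0.    , 277.752 ],
       [  0.    , 499.3097, 201.6364],
       [  0.    ,   0.    ,   1.    ]]), 'eye': array([0.0216, 0.7785, 0.6851]), 'orientation': array([-0.7091,  2.3897, -1.3542])}
wrist {'intrinsics': array([[338.6715,   0.    , 282.8353],
       [  0.    , 338.6715, 203.5147],
       [  0.    ,   0.    ,   1.    ]]), 'mount': array([[-0.0001, -0.9518, -0.3069,  0.0855],
       [ 1.    , -0.0003,  0.0004, -0.0006],
       [-0.0005, -0.3069,  0.9518, -0.1625],
       [ 0.    ,  0.    ,  0.    ,  1.    ]])}
```

View pics/scene0.png

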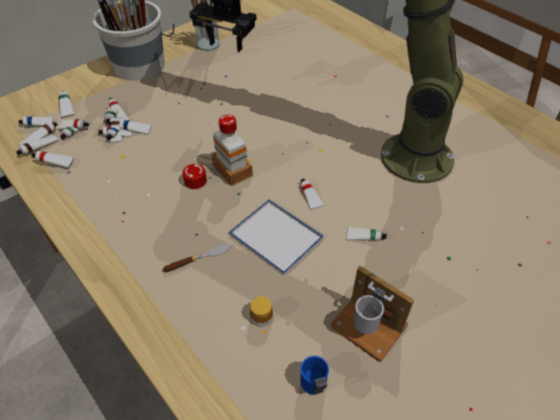

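View pics/side0.png

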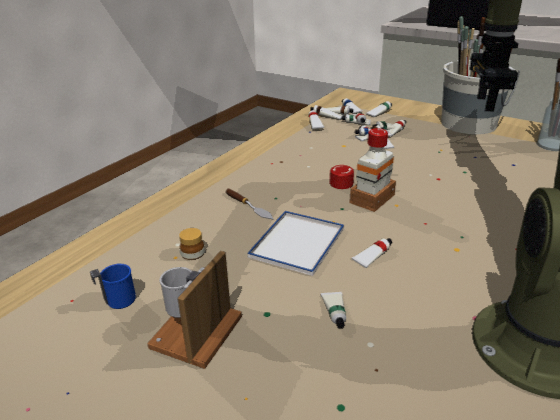

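View pics/wrist0.png

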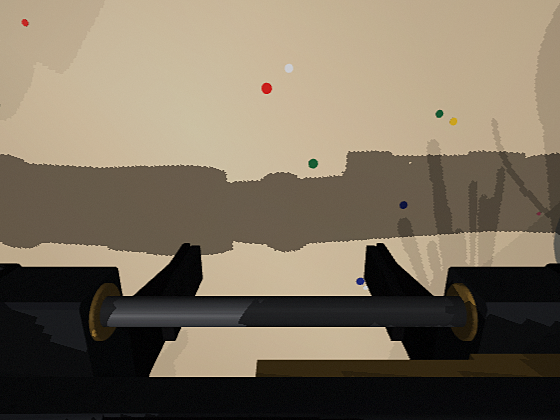

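Scene: the hanging steel cup is at (369,315), with the blue cup at (315,375) as decoy. The bottle with its red cap is at (228,123), and a larger loose red cap lies at (194,176). The tray is at (276,236). I'll enlarge these.

```bash
cat > h.py <<'E'
import numpy as np,cv2
from scipy.spatial.transform import Rotation as R
from scipy.optimize import least_squares
from bench import get_state,cams,job
np.set_printoptions(precision=4,suppress=True)
CI={n:cams.camera_info(n) for n in ["scene","side","wrist"]}
def pose(n,s=None):
    if n=="wrist":
        s=s or get_state(); M=CI[n]["mount"]; Rt=R.from_rotvec(s["tool_rot"]).as_matrix()
        return Rt@M[:3,:3], Rt@M[:3,3]+s["position"]
    return R.from_rotvec(CI[n]["orientation"]).as_matrix(),CI[n]["eye"]
def proj(n,P,s=None):
    Rm,e=pose(n,s);c=(np.atleast_2d(P)-e)@Rm;K=CI[n]["intrinsics"]
    return c[:,:2]/c[:,2:]*[K[0,0],K[1,1]]+K[:2,2]
def onz(n,uv,z,s=None):
    Rm,e=pose(n,s);K=CI[n]["intrinsics"]
    uv=np.atleast_2d(uv).astype(float);d=np.c_[(uv-K[:2,2])/[K[0,0],K[1,1]],np.ones(len(uv))]@Rm.T
    return e+d*((z-e[2])/d[:,2])[:,None]
def crop(src,out,x0,y0,x1,y1,f):
    im=cv2.imread(src)[y0:y1,x0:x1];cv2.imwrite(out,cv2.resize(im,None,fx=f,fy=f,interpolation=cv2.INTER_CUBIC))
def fitplanar(model,obs,p0):
    """model: dict key->xyz local ; obs: list (cam,key,u,v)"""
    def tr(p,X): c,s=np.cos(p[2]),np.sin(p[2]);return np.array([p[0]+c*X[0]-s*X[1],p[1]+s*X[0]+c*X[1],X[2]])
    f=lambda p:np.concatenate([proj(n,tr(p,model[k]))[0]-[u,v] for n,k,u,v in obs])
    r=least_squares(f,p0,loss="soft_l1");return r.x,f(r.x).reshape(-1,2)
E
python3 - <<'E'
from h import *
crop("pics/scene0.png","pics/c1.png",320,260,420,360,6)
crop("pics/side0.png","pics/c2.png",145,250,245,360,5)
crop("pics/scene0.png","pics/c3.png",170,105,270,190,7)
crop("pics/side0.png","pics/c4.png",320,120,420,215,6)
E
```

```text
(no output)
```

View pics/c1.png

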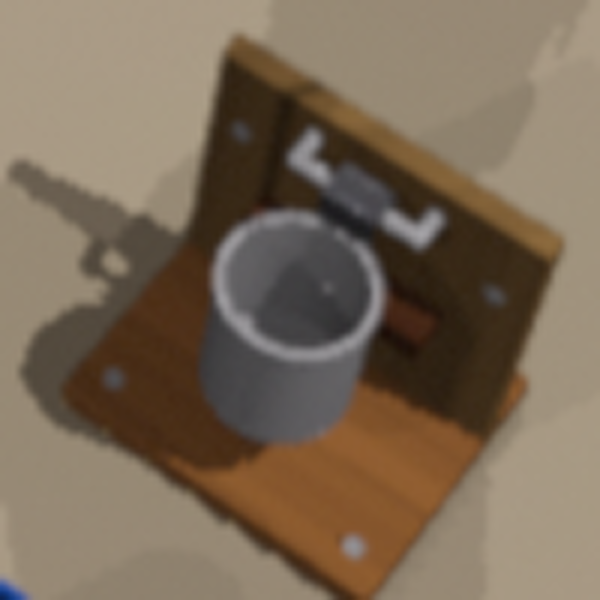

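View pics/c2.png

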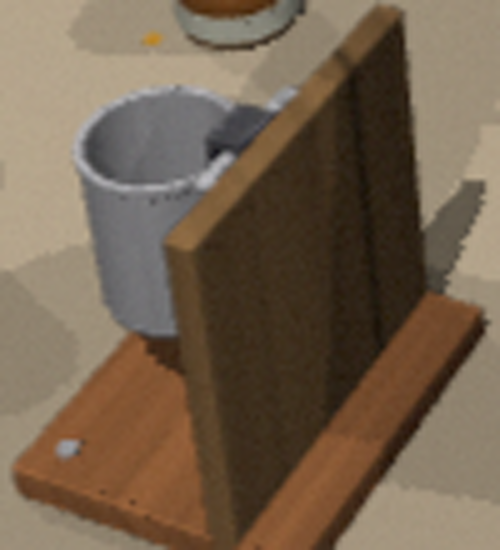

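View pics/c3.png

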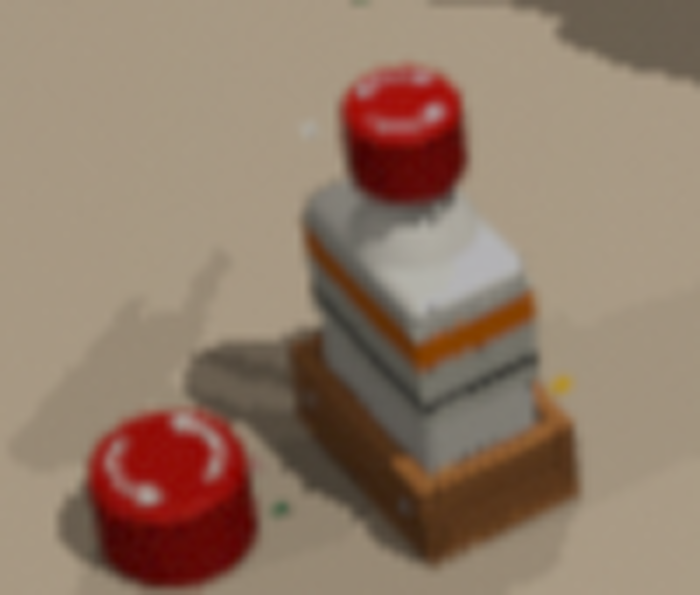

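View pics/c4.png

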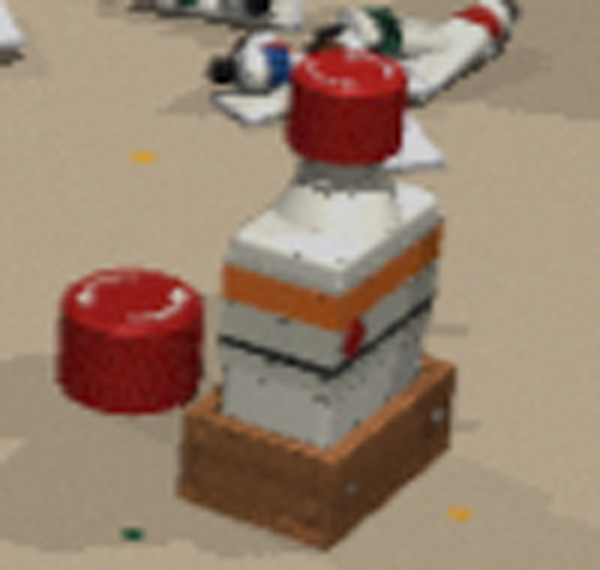

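```bash
python3 - <<'E'
from h import *
c1=lambda a,b:(320+(a+.5)/6-.5,260+(b+.5)/6-.5)
c2=lambda a,b:(145+(a+.5)/5-.5,250+(b+.5)/5-.5)
c3=lambda a,b:(170+(a+.5)/7-.5,105+(b+.5)/7-.5)
c4=lambda a,b:(320+(a+.5)/6-.5,120+(b+.5)/6-.5)
print("rack sc BL,BR,FR,FL",onz("scene",[c1(237,35),c1(562,240),c1(553,262),c1(228,62)],.15))
print("rack side",onz("side",[c2(165,240),c2(190,250),c2(405,12),c2(385,5)],.15))
print("rim",onz("scene",c1(299,285),.125),onz("side",c2(157,138),.125))
print("captop",onz("scene",c3(403,103),.196),onz("side",c4(348,71),.196))
# caddy top outer corners
print("caddy scene near corner L,near,R",onz("scene",[c3(292,352),c3(432,487),c3(575,423)],.045))
print("caddy side",onz("side",[c4(183,410),c4(326,462),c4(456,368)],.045))
print("tray",onz("scene",[(269,201.5),(322,236),(283.5,269),(230,236)],.012), onz("side",[(286,212),(344,224),(305,269),(250.5,250)],.012))
print("jar",onz("scene",(261,307),.055),"green",onz("scene",(367,235),.01),"red",onz("scene",(311,194),.01),"knife",onz("scene",[(165,268),(230,249)],.01),"bluecup",onz("scene",(314,367),.07))
E
python3 - <<'E'
from h import *
crop("pics/scene0.png","pics/c5.png",220,190,340,280,6)
crop("pics/side0.png","pics/c6.png",240,200,360,290,6)
E
```

```text
rack sc BL,BR,FR,FL [[0.5184 0.2285 0.15  ]
 [0.4945 0.3638 0.15  ]
 [0.5037 0.3676 0.15  ]
 [0.5296 0.2348 0.15  ]]
rack side [[0.5017 0.3663 0.15  ]
 [0.4917 0.3655 0.15  ]
 [0.5138 0.2293 0.15  ]
 [0.5227 0.2298 0.15  ]]
rim [[0.5651 0.3082 0.125 ]] [[0.5641 0.3091 0.125 ]]
captop [[ 0.4699 -0.325   0.196 ]] [[ 0.4681 -0.3238  0.196 ]]
caddy scene near corner L,near,R [[ 0.5033 -0.3803  0.045 ]
 [ 0.5064 -0.2761  0.045 ]
 [ 0.4381 -0.2677  0.045 ]]
caddy side [[ 0.5108 -0.275   0.045 ]
 [ 0.4391 -0.2658  0.045 ]
 [ 0.4248 -0.3735  0.045 ]]
tray [[ 0.4727 -0.1469  0.012 ]
 [ 0.4436  0.041   0.012 ]
 [ 0.5912  0.0551  0.012 ]
 [ 0.6311 -0.1187  0.012 ]] [[ 0.6179 -0.1297  0.012 ]
 [ 0.4668 -0.1579  0.012 ]
 [ 0.4566  0.0444  0.012 ]
 [ 0.5973  0.0513  0.012 ]]
jar [[0.7184 0.1239 0.055 ]] green [[0.348  0.1158 0.01  ]] red [[ 0.3611 -0.0923  0.01  ]] knife [[ 0.8184 -0.1443  0.01  ]
 [ 0.6562 -0.0852  0.01  ]] bluecup [[0.7288 0.3138 0.07  ]]
```

View pics/c5.png

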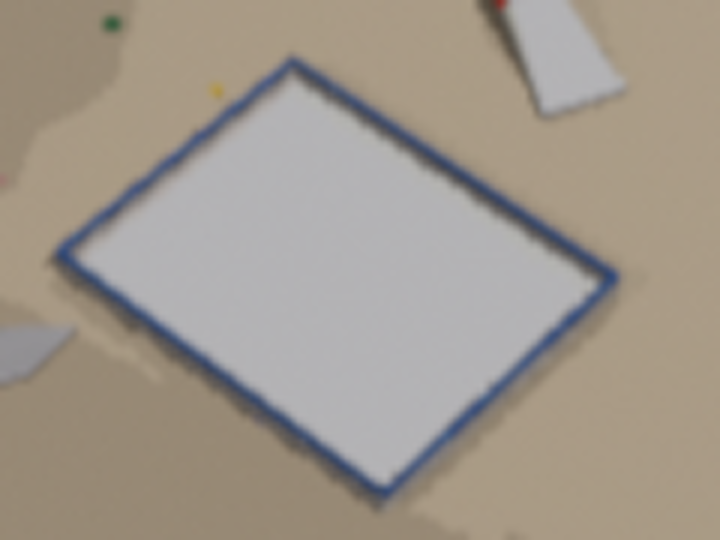

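View pics/c6.png

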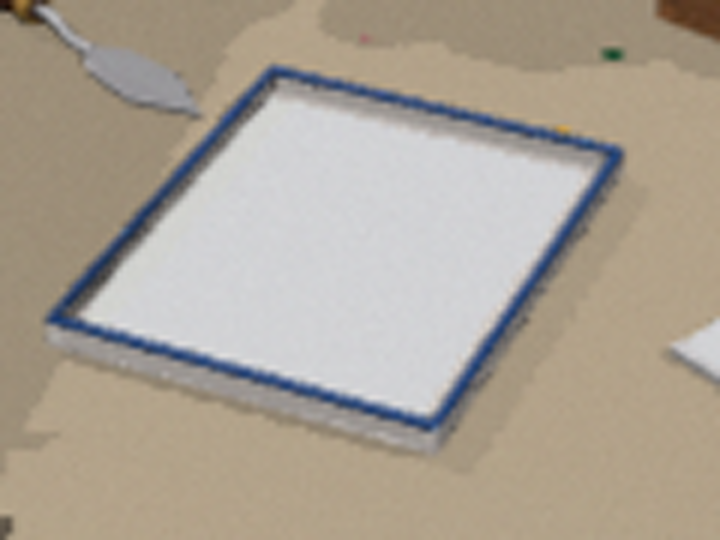

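Run:
```python
from h import *
c1=lambda a,b:(320+(a+.5)/6-.5,260+(b+.5)/6-.5)
c2=lambda a,b:(145+(a+.5)/5-.5,250+(b+.5)/5-.5)
c5=lambda a,b:(220+(a+.5)/6-.5,190+(b+.5)/6-.5)
c6=lambda a,b:(240+(a+.5)/6-.5,200+(b+.5)/6-.5)
m={"BL":(.006,.07,.15),"BR":(.006,-.07,.15),"FR":(-.006,-.07,.15),"FL":(-.006,.07,.15),"rim":(-.056,0,.125)}
obs=[("scene",k,*c1(*p)) for k,p in dict(BL=(237,35),BR=(562,240),FR=(553,262),FL=(228,62),rim=(299,285)).items()]
obs+=[("side",k,*c2(*p)) for k,p in dict(FR=(165,240),BR=(190,250),BL=(405,12),FL=(385,5),rim=(157,138)).items()]
p,r=fitplanar(m,obs,[.51,.298,-2.97]);print(p,np.degrees(p[2]));print(r)
print("cup",p[:2]-.056*np.array([np.cos(p[2]),np.sin(p[2])]),"yaxis",-np.sin(p[2]),np.cos(p[2]))
m={"a":(.08,.1,.012),"b":(.08,-.1,.012),"c":(-.08,-.1,.012),"d":(-.08,.1,.012)}
obs=[("scene",k,*c5(*q)) for k,q in dict(c=(292,60),d=(617,277),a=(386,497),b=(60,255)).items()]
obs+=[("side",k,*c6(*q)) for k,q in dict(b=(273,68),c=(622,152),d=(433,428),a=(48,320)).items()]
p,r=fitplanar(m,obs,[.535,-.045,0]);print("tray",p);print(r)
s=get_state();print(R.from_rotvec(s["tool_rot"]).as_matrix())
```

```text
[ 0.5093  0.2979 -2.9678] -170.03983192680843
[[ 0.684  -0.8611]
 [ 1.6861 -0.2319]
 [ 0.2961 -0.0803]
 [-0.8509 -1.9255]
 [-0.0207 -0.3876]
 [-1.3152  0.2489]
 [ 0.0479  0.1953]
 [-0.2572 -0.6898]
 [-2.0516 -0.7728]
 [ 0.4306 -0.5333]]
cup [0.5645 0.3076] yaxis 0.17296349911354836 -0.9849282349361285
tray [ 0.5325 -0.0455  0.1367]
[[ 0.4411 -0.7654]
 [ 1.112  -0.1292]
 [-0.0528  0.4164]
 [-1.1508 -0.4936]
 [-0.6897 -0.411 ]
 [ 0.2709 -0.455 ]
 [ 0.4797  0.3159]
 [-0.8381 -0.0904]]
[[ 0.9027  0.4303 -0.0007]
 [ 0.4303 -0.9027  0.0013]
 [-0.0001 -0.0015 -1.    ]]
```

```bash
python3 -m inch '5 -5 0 0 0 0.135 100; 20 -20 0 0 0 0.136 100; 21 -40 0 0 0 0 100; 21 -40 0 0 0 0 100; 21 -40 0 0 0 0 100; 21 -40 0 0 0 0 100; 21 -40 0 0 0 0 100; 21 -40 0 0 0 0 100; 21 -40 0 0 0 0 100; 21 -40 0 0 0 0 100; 21 -40 0 0 0 0 100; 21 -40 0 0 0 0 100; 21 -40 0 0 0 0 100; 21 -40 0 0 0 0 100; 21 -40 0 0 0 0 100; 21 -40 0 0 0 0 100; 21 -40 0 0 0 0 100'
cat > rel.py <<'E'
from h import *
import sys
# distance from now to target x y z yaw(deg) in tool axes
s=get_state();Rm=R.from_rotvec(s["tool_rot"]).as_matrix()
t=np.array(list(map(float,sys.argv[1:4])))
print("t",s["time"],"pos",s["position"],"yaw",np.degrees(np.arctan2(Rm[1,0],Rm[0,0])),"tilt",Rm[:,2],"q",s["joint_positions"],"F",s["ft_force"],"T",s["torque"],"w",s["grip_width"])
print("delta tool mm",Rm.T@(t-s["position"])*1000)
if len(sys.argv)>4:
    a=np.radians(float(sys.argv[4]));c,q=np.cos(a),np.sin(a)
    G=np.array([[c,q,0],[q,-c,0],[0,0,-1]]);print("rot",R.from_matrix(Rm.T@G).as_rotvec(),"delta in target axes",G.T@(t-s["position"])*1000)
E
python3 rel.py .5645 .3076 .22 9.96
```

```text
time: 1.85
position: [0.5139, 0.1068, 0.2166]
tool_rot: [3.132, 0.228, -0.006]
ft_force: [0.7, -0.1, 1.2]
grip_width: 0.998
t 1.85 pos [0.5139 0.1068 0.2166] yaw 8.339569213143017 tilt [-0.0039 -0.0019 -1.    ] q [ 0.417   0.1071 -0.7136  1.7436  0.073   1.3218 -1.7373] F [ 0.7102 -0.0625  1.1962] T [-0.0694 -0.0259 -0.0273] w 0.9975952444515229
delta tool mm [  79.1775 -191.3587   -3.9578]
rot [ 0.0012  0.0041 -0.0283] delta in target axes [  84.5718 -189.0478   -3.3829]
```

```bash
python3 -m inch '14 -38 -2 0 0 -0.028 100; 14 -38 -2 0 0 0 100; 14 -38 0 0 0 0 100; 14 -38 0 0 0 0 100; 14 -20 0 0 0 0 100; 0 0 0 0 0 0 100; 0 0 0 0 0 0 100'; python3 rel.py .5645 .3076 .22 9.96
```

```text
time: 2.55
position: [0.5526, 0.3028, 0.2178]
tool_rot: [-3.125, -0.287, 0.013]
ft_force: [0.3, -0.7, -0.2]
grip_width: 0.995
t 2.55 pos [0.5526 0.3028 0.2178] yaw 10.506212429877182 tilt [-0.0084  0.0023 -1.    ] q [ 0.0731  0.387  -0.7953  1.483   0.2701  1.3925 -2.1217] F [ 0.3258 -0.7432 -0.24  ] T [-0.0383 -0.0214 -0.0045] w 0.9945608109688275
delta tool mm [12.6033 -2.5586 -2.2741]
rot [-0.0038  0.0079  0.0095] delta in target axes [12.596  -2.6701 -2.1846]
```

```bash
python3 -m inch '12 -3 0 0 0.008 0.01 100; 1 0 0 0 0 0 100; 0 0 0 0 0 0 100'
python3 - <<'E'
from h import *
s=get_state();im=cams.get_image("wrist");cv2.imwrite("pics/w1.png",im[:,:,::-1]);np.save("w1.npy",dict(s),allow_pickle=True)
p=np.array([.5093,.2979,-2.9678]);c,q=np.cos(p[2]),np.sin(p[2])
T=lambda X:[p[0]+c*X[0]-q*X[1],p[1]+q*X[0]+c*X[1],X[2]]
print(proj("wrist",[T((-.056,0,.125)),T((-.056,.03,.125)),T((-.056,-.03,.125)),T((-.086,0,.125)),T((-.006,.07,.15)),T((-.006,-.07,.15))],s))
E
python3 rel.py .5645 .3076 .086 9.96
```

```text
time: 2.85
position: [0.5665, 0.3045, 0.2175]
tool_rot: [-3.13, -0.264, -0.001]
ft_force: [-0.8, -0.3, 0.6]
grip_width: 1.006
[[279.481  209.0964]
 [317.2144 208.8904]
 [241.7643 209.3023]
 [279.1345 172.1102]
 [370.6858 280.5652]
 [188.899  281.4808]]
t 2.9 pos [0.5666 0.3043 0.2176] yaw 9.61032717228393 tilt [ 0.0008  0.0008 -1.    ] q [ 0.0588  0.409  -0.7846  1.456   0.2894  1.3943 -2.1377] F [ 0.1944 -1.1018 -0.1735] T [-0.0125  0.0151 -0.0183] w 0.9986327773597948
delta tool mm [ -1.6885  -3.5214 131.5627]
rot [-0.0006 -0.001  -0.0061] delta in target axes [ -1.5406  -3.6143 131.5619]
```

View pics/w1.png

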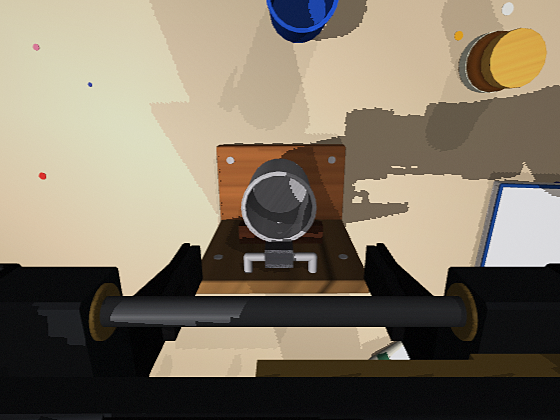

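The wrist view shows the steel cup rim centred at (279,206), spanning u 242–316. The prediction was (279.5,209), so the cup pose is confirmed. Descending.

```bash
python3 -m inch '-1 -3 20 0 0 -0.006 100; 0 -1 20 0 0 0 100; 0 0 20 0 0 0 100; 0 0 20 0 0 0 100; 0 0 15 0 0 0 100; 0 0 15 0 0 0 100; 0 0 10 0 0 0 100; 0 0 5 0 0 0 100; 0 0 0 0 0 0 100';python3 rel.py .565 .3076 .086 9.96
```

```text
time: 3.8
position: [0.5687, 0.303, 0.0904]
tool_rot: [3.13, 0.26, 0.011]
ft_force: [-0.2, 0.9, 1.1]
grip_width: 0.999
t 3.8 pos [0.5687 0.303  0.0904] yaw 9.490657154970691 tilt [ 0.0073 -0.0005 -1.    ] q [ 0.0361  0.5031 -0.7435  1.6036  0.3672  1.1725 -2.1934] F [-0.2341  0.9394  1.122 ] T [0.0175 0.0208 0.011 ] w 0.998733625292398
delta tool mm [-2.9031 -5.111   4.393 ]
rot [ 0.0018 -0.0071 -0.0082] delta in target axes [-2.8299 -5.1268  4.4223]
```

```bash
python3 -m inch '-3 -5 4 0.002 -0.007 -0.008 100; 0 0 0 0 0 0 100; 0 0 0 0 0 0 100';python3 rel.py .565 .3076 .086 9.96
```

```text
time: 4.1
position: [0.5655, 0.3089, 0.0877]
tool_rot: [-3.128, -0.274, -0.003]
ft_force: [0.7, -0.6, 0.4]
grip_width: 1.0
t 4.1 pos [0.5655 0.3089 0.0877] yaw 10.004892588661306 tilt [ 0.0018  0.0019 -1.    ] q [ 0.0292  0.5098 -0.7463  1.6023  0.3673  1.1723 -2.1933] F [ 0.7272 -0.5762  0.4194] T [ 0.0172  0.0206 -0.0328] w 1.0004879288147541
delta tool mm [-0.694   1.1805  1.7345]
rot [-0.0015 -0.0021  0.0008] delta in target axes [-0.6895  1.1784  1.7377]
```

```bash
python3 -m inch '0 1 2 0 0 0 80; 0 0 0 0 0 0 70; 0 0 0 0 0 0 60; 0 0 0 0 0 0 50; 0 0 0 0 0 0 50; 0 0 0 0 0 0 50; 0 0 0 0 0 0 50; 0 0 0 0 0 0 50' 25;python3 rel.py .565 .3076 .086 9.96
```

```text
time: 4.9
position: [0.5663, 0.3083, 0.0868]
tool_rot: [-3.127, -0.274, -0.006]
ft_force: [-1.2, -0.0, -0.2]
grip_width: 0.67
t 4.9 pos [0.5663 0.3083 0.0868] yaw 10.001142797869004 tilt [ 0.0037  0.0026 -1.    ] q [ 0.0304  0.51   -0.7457  1.604   0.3683  1.1686 -2.1926] F [-1.1724 -0.0409 -0.2126] T [ 0.0714 -0.0051 -0.0735] w 0.6700001763454132
delta tool mm [-1.3989  0.4166  0.8257]
rot [-0.0019 -0.0041  0.0007] delta in target axes [-1.3952  0.416   0.8322]
```

```bash
python3 -m inch '0 0 -6 0 0 0 40; 0 0 -8 0 0 0 40; 0 0 -10 0 0 0 40; 0 0 -10 0 0 0 40; 0 0 -6 0 0 0 40; 0 0 0 0 0 0 40' 25;python3 rel.py .62 .31 .14 9.96
python3 - <<'E'
from h import *
cv2.imwrite("pics/w2.png",cams.get_image("wrist")[:,:,::-1]);cv2.imwrite("pics/side2.png",cams.get_image("side")[:,:,::-1])
crop("pics/side2.png","pics/c7.png",80,180,280,360,4)
E
```

```text
time: 5.5
position: [0.5665, 0.3083, 0.1311]
tool_rot: [-3.127, -0.274, -0.008]
ft_force: [-0.7, -0.7, -1.5]
grip_width: 0.669
t 5.5 pos [0.5665 0.3083 0.1311] yaw 10.000353416235518 tilt [ 0.0048  0.003  -1.    ] q [ 0.0435  0.4694 -0.7638  1.5621  0.3377  1.2407 -2.1712] F [-0.6723 -0.7227 -1.5167] T [0.0418 0.0185 0.0552] w 0.6689862408046409
delta tool mm [53.0211  7.5483 -8.646 ]
rot [-0.0021 -0.0052  0.0007] delta in target axes [52.9804  7.5295 -8.908 ]
```

View pics/c7.png

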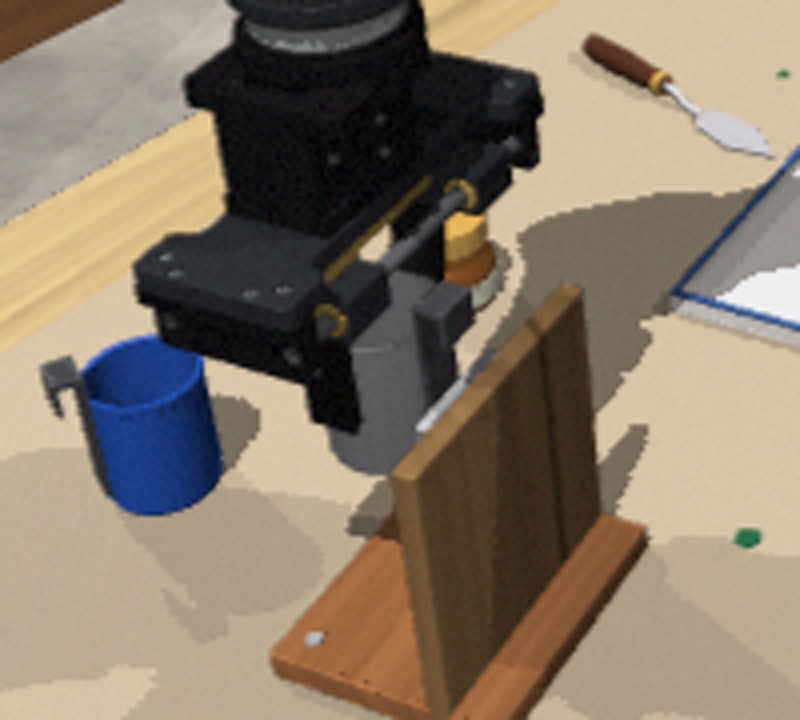

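View pics/w2.png

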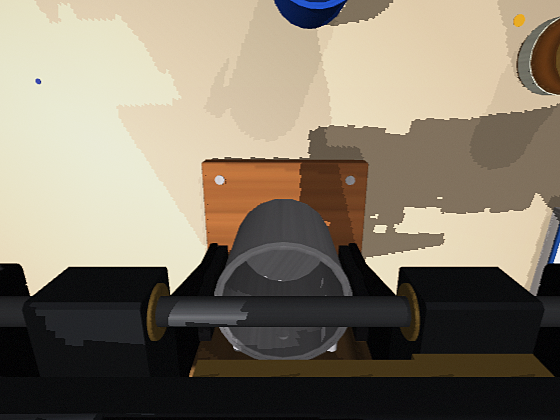

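```bash
python3 -m inch '12 0 -4 0.0 -0.005 0 40; 18 3 -2 0 0 0 40; 18 20 0 0 0 0 40; 0 35 0 0 0 0 40; -5 38 0 0 0 0 40; -5 38 0 0 0 0 40; -10 38 0 0 0 0 40; -15 38 0 0 0 0 40; -15 38 0 0 0 0 40; -15 38 0 0 0 0 40; -10 20 0 0 0 0 40; 0 0 0 0 0 0 40; 0 0 0 0 0 0 40' 25;python3 rel.py .5325 -.0455 .06 9.96
```

```text
time: 6.9
position: [0.5885, -0.01, 0.1262]
tool_rot: [-3.125, -0.278, 0.025]
ft_force: [0.6, 0.4, -2.1]
grip_width: 0.672
t 6.9 pos [ 0.5885 -0.01    0.1262] yaw 10.17196924928182 tilt [-0.0165  0.0022 -0.9999] q [ 0.5609  0.3504 -0.7078  1.6931  0.237   1.2037 -1.5995] F [ 0.6185  0.4148 -2.0746] T [ 0.0782 -0.0175  0.0004] w 0.6722823029126876
delta tool mm [-60.3623  25.4105  67.0799]
rot [-0.005   0.0159  0.0037] delta in target axes [-61.3262  25.2972  66.2433]
```

```bash
python3 -m inch '-20 9 0 -0.005 0.016 0 40; -20 8 10 0 0 0 40; -18 8 15 0 0 0 40; 0 0 15 0 0 0 40; 0 0 10 0 0 0 40; 0 0 0 0 0 0 40; 0 0 0 0 0 0 40' 25;python3 rel.py .5325 -.0455 .0348 9.96
python3 - <<'E'
from h import *
cv2.imwrite("pics/side3.png",cams.get_image("side")[:,:,::-1])
crop("pics/side3.png","pics/c8.png",220,120,380,290,4)
E
```

```text
time: 7.6
position: [0.538, -0.0325, 0.0741]
tool_rot: [-3.12, -0.303, -0.007]
ft_force: [-0.4, 0.0, -1.0]
grip_width: 0.67
t 7.6 pos [ 0.538  -0.0325  0.0741] yaw 11.105548288474088 tilt [ 0.0037  0.0076 -1.    ] q [ 0.6455  0.2838 -0.7098  1.8805  0.2035  1.0483 -1.523 ] F [-0.3722  0.0097 -0.9523] T [ 0.0075 -0.0424 -0.0503] w 0.6704696933622877
delta tool mm [-8.0828 11.9273 39.1533]
rot [-0.0068 -0.0051  0.02  ] delta in target axes [-7.647  11.8168 39.2742]
```

View pics/c8.png

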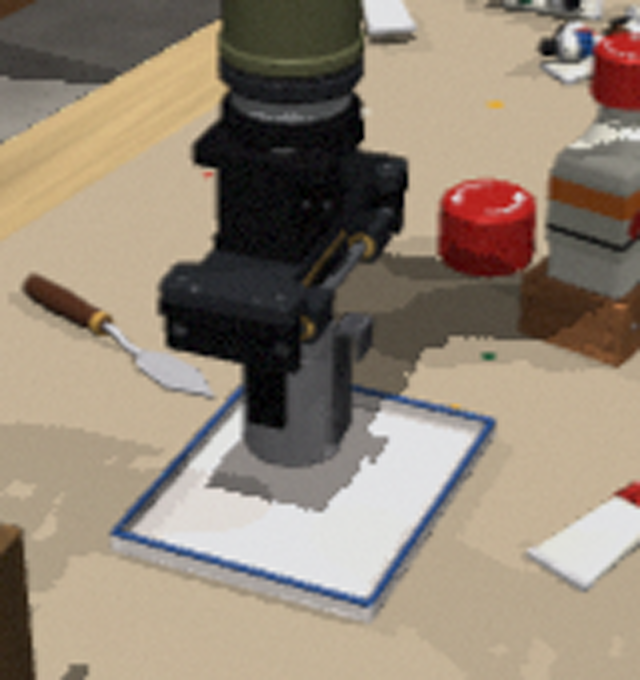

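The held cup is over the tray. Lowering to contact.

```bash
python3 -m inch '-8 12 10 -0.007 -0.005 0.02 40; 0 0 12 0 0 0 40; 0 0 8 0 0 0 40; 0 0 4 0 0 0 40; 0 0 0 0 0 0 40' 25;python3 rel.py .5325 -.0455 .0348 9.96
```

```text
time: 8.15
position: [0.5334, -0.0465, 0.0376]
tool_rot: [3.129, 0.27, 0.002]
ft_force: [0.0, 0.8, -0.6]
grip_width: 0.667
t 8.15 pos [ 0.5334 -0.0465  0.0376] yaw 9.875034115306892 tilt [ 0.0013 -0.0004 -1.    ] q [ 0.6396  0.3256 -0.6837  1.9161  0.2458  0.9824 -1.5544] F [ 0.0114  0.8192 -0.6099] T [0.0061 0.0444 0.0053] w 0.666582535009889
delta tool mm [-0.7663 -1.1299  2.831 ]
rot [ 0.0006 -0.0012 -0.0015] delta in target axes [-0.7612 -1.1294  2.8325]
```

```bash
python3 -m inch '0 0 2 0 0 0 40; 0 0 1 0 0 0 40; 0 0 0 0 0 0 40' 25;python3 rel.py .5325 -.0455 .0348 9.96
```

```text
time: 8.45
position: [0.534, -0.0463, 0.0358]
tool_rot: [3.129, 0.271, 0.003]
ft_force: [-0.7, -0.8, -0.8]
grip_width: 0.67
t 8.45 pos [ 0.534  -0.0463  0.0358] yaw 9.8845900666588 tilt [ 0.0017 -0.0009 -1.    ] q [ 0.6374  0.329  -0.6826  1.9165  0.2493  0.979  -1.5573] F [-0.692  -0.7726 -0.8174] T [0.0444 0.0281 0.0163] w 0.6702724915131676
delta tool mm [-1.3236 -1.0873  0.9785]
rot [ 0.0012 -0.0015 -0.0013] delta in target axes [-1.3207 -1.0878  0.9818]
```

```bash
python3 -m inch '0 0 1 0 0 0 40; 0 0 1.5 0 0 0 40; 0 0 1 0 0 0 40' 25;python3 rel.py .5325 -.0455 .0348 9.96
```

```text
time: 8.75
position: [0.5344, -0.0463, 0.0354]
tool_rot: [3.127, 0.27, 0.002]
ft_force: [-3.2, 0.1, 6.4]
grip_width: 0.67
t 8.75 pos [ 0.5344 -0.0463  0.0354] yaw 9.887254680238396 tilt [ 0.0014 -0.0028 -1.    ] q [ 0.635   0.3304 -0.6818  1.9158  0.2524  0.9791 -1.5606] F [-3.1962  0.0542  6.4314] T [0.1485 0.7476 0.0316] w 0.6696499386700728
delta tool mm [-1.7382 -1.1091  0.5545]
rot [ 0.003  -0.0009 -0.0013] delta in target axes [-1.7363 -1.1096  0.5595]
```

Contact (+6.4 N up). Releasing and going up.

```bash
python3 -m inch '0 0 0 0 0 0 70; 0 0 0 0 0 0 75; 0 0 0 0 0 0 85; 0 0 0 0 0 0 95; 0 0 0 0 0 0 100; 0 0 -8 0 0 0 100; 0 0 -15 0 0 0 100; 0 0 -25 0 0 0 100; 0 0 -40 0 0 0 100; 0 0 -45 0 0 0 100; 0 0 -40 0 0 0 100;0 0 -30 0 0 0 100; 0 0 -20 0 0 0 100; 0 0 0 0 0 0 100';python3 rel.py .469 -.3244 .26 9.96
python3 - <<'E'
from h import *
for n in ["scene","side"]: cv2.imwrite(f"pics/{n}4.png",cams.get_image(n)[:,:,::-1])
E
```

```text
time: 10.15
position: [0.5343, -0.0435, 0.2767]
tool_rot: [3.125, 0.276, 0.015]
ft_force: [0.7, 0.4, -0.9]
grip_width: 1.003
t 10.15 pos [ 0.5343 -0.0435  0.2767] yaw 10.110461185659243 tilt [ 0.0097 -0.0039 -0.9999] q [ 0.7175  0.0926 -0.7291  1.6374  0.0663  1.4257 -1.4128] F [ 0.6917  0.3996 -0.8734] T [ 0.0583  0.0082 -0.0017] w 1.0033201017209439
delta tool mm [-113.7825  264.9961   17.1346]
rot [ 0.0055 -0.0089  0.0026] delta in target axes [-112.9425  265.3844   16.6773]
```

View pics/scene4.png

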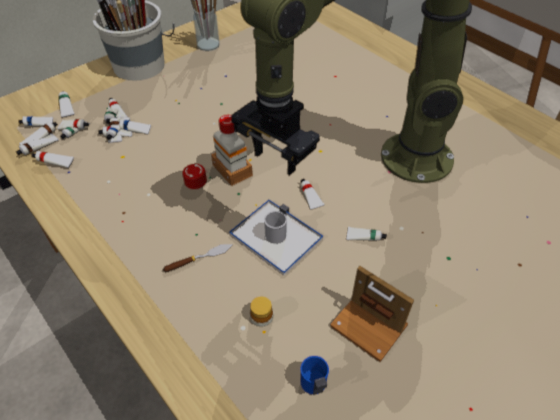

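View pics/side4.png

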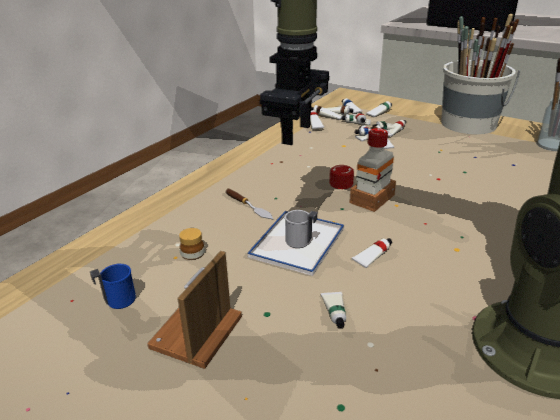

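Scene (275,228) and side (298,230) both show the cup upright and free in the tray. Now the cap.

```bash
python3 -m inch '-14 32 0 0.005 -0.009 0 100; -14 34 0 0 0 0 100; -14 34 0 0 0 0 100; -14 34 0 0 0 0 100; -14 34 0 0 0 0 100; -14 34 0 0 0 0 100; -14 30 0 0 0 0 100; -10 25 0 0 0 0 100; 0 0 0 0 0 0 100; 0 0 0 0 0 0 100';python3 rel.py .469 -.3244 .26 9.96
```

```text
time: 11.25
position: [0.4615, -0.3202, 0.2558]
tool_rot: [-3.109, -0.286, 0.043]
ft_force: [-0.4, 0.7, -1.1]
grip_width: 1.001
t 11.25 pos [ 0.4615 -0.3202  0.2558] yaw 10.51847398970988 tilt [-0.0292  0.0163 -0.9994] q [ 1.005   0.1778 -0.5066  1.5815  0.0865  1.4383 -0.8967] F [-0.3665  0.6828 -1.1137] T [ 0.0789 -0.0098  0.0022] w 1.0006506410844436
delta tool mm [ 6.5246  5.4021 -4.5206]
rot [-0.0212  0.0259  0.0095] delta in target axes [ 6.6892  5.4325 -4.2345]
```

```bash
python3 -m inch '6 5 -4 -0.021 0.026 0.009 100; 0 0 0 0 0 0 100; 0 0 0 0 0 0 100';python3 - <<'E'
from h import *
s=get_state();im=cams.get_image("wrist");cv2.imwrite("pics/w5.png",im[:,:,::-1])
crop("pics/w5.png","pics/w5c.png",180,120,380,270,4)
print(proj("wrist",[.469,-.3244,.196],s), s["position"])
import pickle;pickle.dump({k:np.array(v) for k,v in s.items()},open("w5.pkl","wb"))
E
python3 rel.py .469 -.3244 .157 9.96
```

```text
time: 11.55
position: [0.4694, -0.3209, 0.2581]
tool_rot: [-3.128, -0.279, -0.001]
ft_force: [-0.2, 0.9, 0.4]
grip_width: 1.002
[[288.5615 222.2556]] [ 0.4694 -0.3209  0.2581]
t 11.6 pos [ 0.4697 -0.3207  0.2584] yaw 10.212067760227297 tilt [ 0.001   0.0015 -1.    ] q [ 1.0062  0.1649 -0.5083  1.5895  0.0793  1.4081 -0.9018] F [0.2911 0.3745 0.5326] T [ 0.0532  0.0196 -0.0187] w 1.0030325390266295
delta tool mm [ -1.4191   3.6162 101.3655]
rot [-0.0013 -0.0012  0.0044] delta in target axes [ -1.2781   3.4924 101.3717]
```

View pics/w5.png

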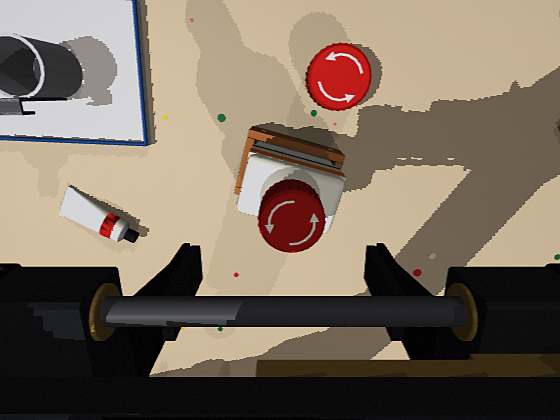

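View pics/w5c.png

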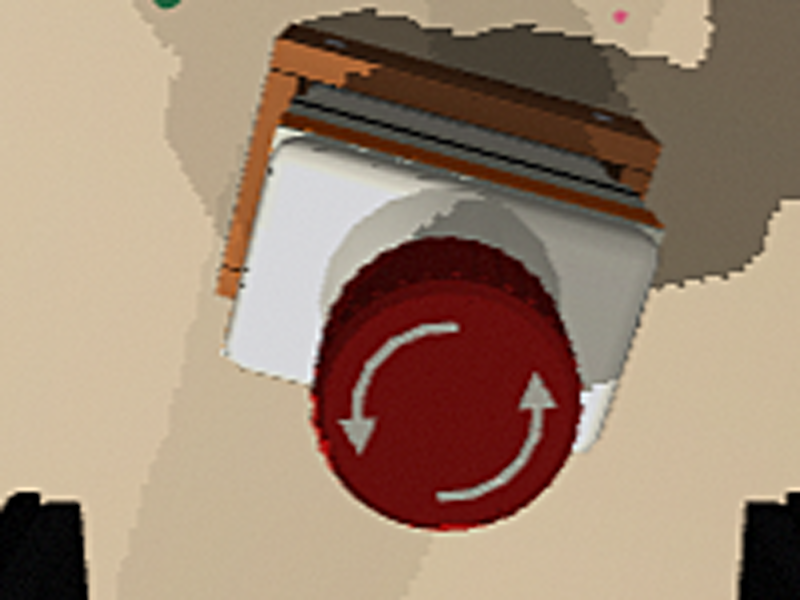

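The wrist view shows the seated cap's top centred at (291.5,221), within 3 px of the prediction. The loose cap at (339,76) is lower on the bench yet just as large in the image, so it's the larger one. I'm using the seated, smaller cap.

```bash
python3 -m inch '-1 4 10 0 0 0.004 100; 0 1 15 0 0 0 100; 0 0 20 0 0 0 100; 0 0 20 0 0 0 100; 0 0 15 0 0 0 100; 0 0 10 0 0 0 100; 0 0 5 0 0 0 100; 0 0 0 0 0 0 100';python3 rel.py .469 -.3257 .158 9.96
```

```text
time: 12.4
position: [0.4688, -0.3237, 0.1536]
tool_rot: [-3.125, -0.277, 0.002]
ft_force: [-0.1, 0.0, 0.2]
grip_width: 1.0
t 12.4 pos [ 0.4688 -0.3237  0.1536] yaw 10.13905381717066 tilt [-0.0018  0.0037 -1.    ] q [ 0.9985  0.2349 -0.5019  1.727   0.1173  1.2135 -0.9271] F [-0.0729  0.0221  0.2083] T [-0.0394  0.0507  0.0126] w 0.9996636906414645
delta tool mm [-0.1914  1.9481 -4.4511]
rot [-0.0039  0.0011  0.0031] delta in target axes [-0.1801  1.9663 -4.4436]
```

```bash
python3 -m inch '0 2 -3 -0.004 0.001 0 100; 0 0 0 0 0 0 85; 0 0 0 0 0 0 70; 0 0 0 0 0 0 60; 0 0 0 0 0 0 50; 0 0 0 0 0 0 45; 0 0 0 0 0 0 45; 0 0 0 0 0 0 45; 0 0 0 0 0 0 45' 40;python3 rel.py .469 -.3257 .158 9.96
```

```text
time: 13.3
position: [0.471, -0.327, 0.16]
tool_rot: [3.125, 0.277, 0.006]
ft_force: [0.0, 0.6, 1.0]
grip_width: 0.547
t 13.3 pos [ 0.471 -0.327  0.16 ] yaw 10.128092318079997 tilt [ 0.0045 -0.004  -1.    ] q [ 0.9995  0.2297 -0.5016  1.7192  0.1184  1.2165 -0.9256] F [0.0258 0.5845 0.9623] T [-0.0323  0.0076  0.0133] w 0.5474596916741394
delta tool mm [-1.7627 -1.6856  1.9623]
rot [ 0.0048 -0.0037  0.0029] delta in target axes [-1.7603 -1.6711  1.9769]
```

```bash
python3 -m inch '0 0 0 0 0 0 30; 0 0 3 0 0 0 30; 0 0 3 0 0 0 30; 0 0 3 0 0 0 30' 55;python3 rel.py .471 -.327 .154 9.96
```

```text
time: 13.7
position: [0.4718, -0.3273, 0.1547]
tool_rot: [3.123, 0.277, 0.008]
ft_force: [-2.9, 2.1, 10.0]
grip_width: 0.548
t 13.7 pos [ 0.4718 -0.3273  0.1547] yaw 10.122736766975045 tilt [ 0.0058 -0.0061 -1.    ] q [ 0.9979  0.2341 -0.5014  1.7254  0.1224  1.2044 -0.9292] F [-2.8868  2.0771  9.9687] T [ 0.5012  0.7302 -0.0233] w 0.5483413381825686
delta tool mm [-0.7785 -0.4543  0.6935]
rot [ 0.007  -0.0047  0.0028] delta in target axes [-0.7765 -0.4472  0.7003]
```

```bash
python3 -m inch '0 0 4 0 0 0 30; 0 0 4 0 0 0 30' 55;python3 rel.py .471 -.327 .154 9.96; python3 -m inch '0 0 4 0 0 -0.07 30; 0 0 4 0 0 -0.1 30' ; python3 rel.py .471 -.327 .154 9.96
```

```text
time: 13.9
position: [0.4733, -0.3277, 0.1521]
tool_rot: [3.12, 0.276, 0.012]
ft_force: [-4.9, 4.1, 24.8]
grip_width: 0.547
t 13.9 pos [ 0.4733 -0.3277  0.1521] yaw 10.128245522241802 tilt [ 0.0084 -0.0091 -0.9999] q [ 0.9962  0.2364 -0.5015  1.7284  0.1255  1.1958 -0.9324] F [-4.8629  4.0685 24.8205] T [ 1.0721  1.2761 -0.0352] w 0.5467587355626756
delta tool mm [-2.1474 -1.0425 -1.9695]
rot [ 0.0104 -0.0067  0.0029] delta in target axes [-2.1636 -1.0567 -1.9441]
time: 14.1
position: [0.4763, -0.3275, 0.1525]
tool_rot: [3.078, 0.547, 0.017]
ft_force: [-5.0, 5.2, 22.3]
grip_width: 0.544
t 14.1 pos [ 0.4763 -0.3275  0.1525] yaw 20.14877585998205 tilt [ 0.0137 -0.0131 -0.9998] q [ 1.0111  0.2388 -0.523   1.7275  0.1329  1.1909 -0.766 ] F [-5.0176  5.1799 22.3272] T [ 1.204   1.3331 -0.1994] w 0.5435605349591023
delta tool mm [-4.8132 -2.276  -1.5952]
rot [ 0.0162 -0.0098  0.1778] delta in target axes [-5.1572 -1.4128 -1.5162]
```

```bash
python3 -m inch '-2.5 -1 3 0.008 -0.005 -0.1 30; -2.5 -1 3 0.008 -0.005 -0.1 30' ; python3 rel.py .471 -.327 .154 9.96
```

```text
time: 14.3
position: [0.4731, -0.3266, 0.1524]
tool_rot: [3.014, 0.868, -0.001]
ft_force: [-2.5, 5.0, 11.6]
grip_width: 0.542
t 14.3 pos [ 0.4731 -0.3266  0.1524] yaw 32.13316612083926 tilt [ 0.0011 -0.0053 -1.    ] q [ 1.0317  0.2474 -0.5472  1.7212  0.1411  1.2078 -0.5618] F [-2.4576  4.9773 11.5885] T [ 0.981   0.6105 -0.1041] w 0.5415035336070485
delta tool mm [-2.0069 -0.7911 -1.5997]
rot [0.0053 0.0009 0.387 ] delta in target axes [-2.1573  0.0163 -1.5995]
```

```bash
python3 -m inch '-1 0 4 0.003 0 -0.1 30; -1 0 4 0.002 0 -0.1 30' ; python3 rel.py .471 -.327 .154 9.96; python3 -m inch '-1 0 4 0.003 -0.003 -0.1 30; -1 0 4 0.002 -0.002 -0.1 30' ; python3 rel.py .471 -.327 .154 9.96
```

```text
time: 14.5
position: [0.4744, -0.3264, 0.1521]
tool_rot: [2.908, 1.178, 0.002]
ft_force: [-5.2, 5.7, 23.3]
grip_width: 0.545
t 14.5 pos [ 0.4744 -0.3264  0.1521] yaw 44.09925974101133 tilt [ 0.0025 -0.0031 -1.    ] q [ 1.0533  0.2538 -0.5735  1.7184  0.1479  1.2086 -0.3589] F [-5.1618  5.7168 23.3144] T [ 1.2603  1.3164 -0.2273] w 0.5449349936144213
delta tool mm [-2.8727 -1.9618 -1.9142]
rot [ 0.004  -0.0008  0.5958] delta in target axes [-3.4824 -0.0183 -1.9074]
time: 14.7
position: [0.4758, -0.3265, 0.1524]
tool_rot: [2.769, 1.474, -0.005]
ft_force: [-4.2, 7.0, 21.4]
grip_width: 0.545
t 14.7 pos [ 0.4758 -0.3265  0.1524] yaw 56.061697058564526 tilt [-0.0006 -0.0059 -1.    ] q [ 1.0708  0.2612 -0.6002  1.7136  0.1622  1.213  -0.1627] F [-4.2264  6.9631 21.3911] T [ 1.4408  1.3547 -0.2125] w 0.544644056813751
delta tool mm [-3.1088 -3.659  -1.5443]
rot [0.0047 0.0038 0.8046] delta in target axes [-4.7897 -0.3058 -1.5504]
```

```bash
python3 -m inch '-2 -2 3 0.003 0.003 -0.1 30; -2 -2 3 0.002 0.002 -0.1 30; 0 0 3 0 0 -0.06 30' ; python3 rel.py .471 -.327 .154 9.96
```

```text
time: 15.0
position: [0.4731, -0.3257, 0.1521]
tool_rot: [2.545, 1.84, 0.0]
ft_force: [-4.1, 3.4, 16.3]
grip_width: 0.542
t 15.0 pos [ 0.4731 -0.3257  0.1521] yaw 71.73743280755674 tilt [ 0.0011 -0.0012 -1.    ] q [ 1.1069  0.2628 -0.6364  1.7182  0.1661  1.2133  0.11  ] F [-4.1312  3.4261 16.3408] T [ 0.6054  1.1259 -0.1304] w 0.5423750505744344
delta tool mm [-1.9041 -1.6155 -1.9192]
rot [ 0.0017 -0.0001  1.0782] delta in target axes [-2.3256  0.9112 -1.9184]
```

```bash
python3 -m inch '0 0 -3 0 0 0 30; 0 0 -4 0 0 0 30; 0 0 -4 0 0 0 30' ; python3 rel.py .471 -.327 .154 71.7;  python3 -m inch '0 0 -3 0 0 0 30; 0 0 -3 0 0 0 30' ; python3 rel.py .471 -.327 .154 71.7
python3 - <<'E'
from h import *
for n in ["scene","side","wrist"]: cv2.imwrite(f"pics/{n}6.png",cams.get_image(n)[:,:,::-1])
crop("pics/side6.png","pics/c9.png",320,60,440,220,4)
E
```

```text
time: 15.3
position: [0.4725, -0.3255, 0.1655]
tool_rot: [2.543, 1.842, -0.002]
ft_force: [-0.2, -0.2, -1.4]
grip_width: 0.544
t 15.3 pos [ 0.4725 -0.3255  0.1655] yaw 71.82569209751254 tilt [-0.0003 -0.0022 -1.    ] q [ 1.1094  0.2504 -0.6382  1.7035  0.159   1.2387  0.117 ] F [-0.2411 -0.2194 -1.4008] T [ 0.0321  0.1711 -0.0148] w 0.5435384882264638
delta tool mm [-1.8209 -0.9487 11.5001]
rot [0.0004 0.0022 0.0022] delta in target axes [-1.8482 -0.9402 11.4964]
time: 15.5
position: [0.4715, -0.3254, 0.1708]
tool_rot: [-2.545, -1.842, 0.004]
ft_force: [-1.3, 0.3, -1.6]
grip_width: 0.541
t 15.5 pos [ 0.4715 -0.3254  0.1708] yaw 71.79768891036238 tilt [-0.0022 -0.0012 -1.    ] q [ 1.1108  0.2458 -0.6385  1.6971  0.1557  1.2507  0.1196] F [-1.2953  0.2991 -1.6494] T [ 0.0335  0.1328 -0.0231] w 0.5413382014609757
delta tool mm [-1.6244  0.0146 16.8401]
rot [-0.0017  0.0019  0.0017] delta in target axes [-1.6559 -0.0111 16.837 ]
```

View pics/c9.png

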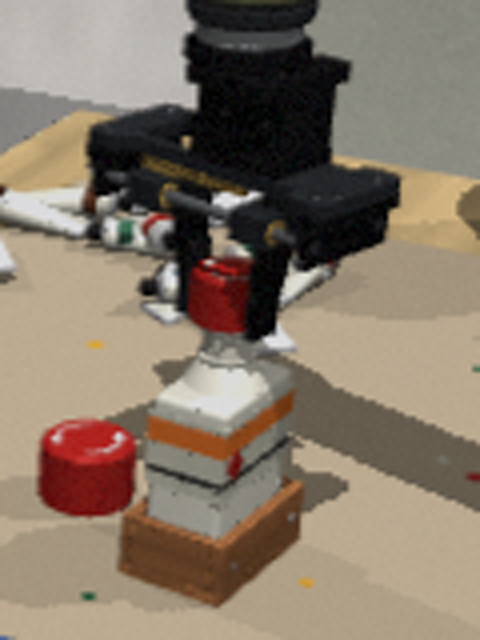

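View pics/wrist6.png

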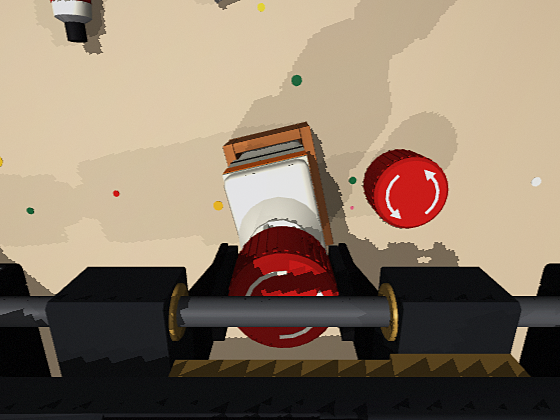

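The cap rises with only about −1.5 N on the wrist, so the bottle isn't being lifted. Lifting clear.

```bash
python3 -m inch '0 0 -5 0 0 0 30; 0 0 -8 0 0 0 30; 0 0 -10 0 0 0 30; 0 0 -12 0 0 0 30; 0 0 -10 0 0 0 30; 0 0 -3 0 0 0 30; 0 0 0 0 0 0 30' 40; python3 rel.py .470 -.326 .22 71.7
python3 - <<'E'
from h import *
for n in ["scene","side","wrist"]: cv2.imwrite(f"pics/{n}7.png",cams.get_image(n)[:,:,::-1])
crop("pics/side7.png","pics/c10.png",320,60,440,220,4)
E
```

```text
time: 16.35
position: [0.474, -0.3258, 0.2251]
tool_rot: [2.54, 1.84, 0.001]
ft_force: [0.3, -0.5, -1.1]
grip_width: 0.546
t 16.35 pos [ 0.474  -0.3258  0.2251] yaw 71.8403092061068 tilt [ 0.0032 -0.0038 -1.    ] q [ 1.1183  0.209  -0.6443  1.6248  0.13    1.3461  0.139 ] F [ 0.3382 -0.519  -1.1205] T [-0.0132 -0.0893  0.0188] w 0.5460314270920962
delta tool mm [-1.4539 -3.7257  5.0443]
rot [0.0042 0.0026 0.0025] delta in target axes [-1.476  -3.7009  5.0562]
```

View pics/c10.png

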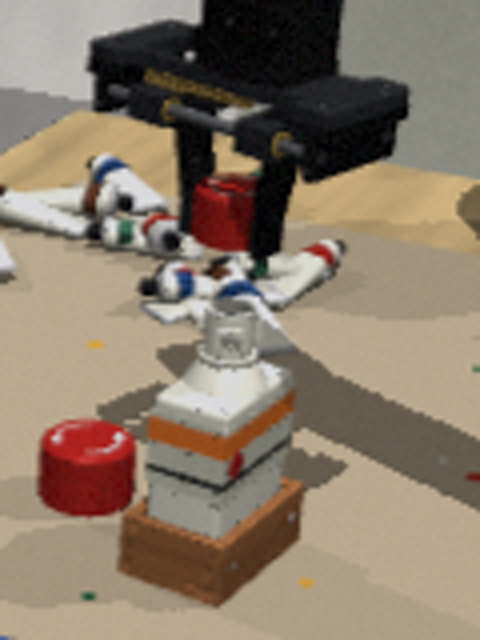

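View pics/scene7.png

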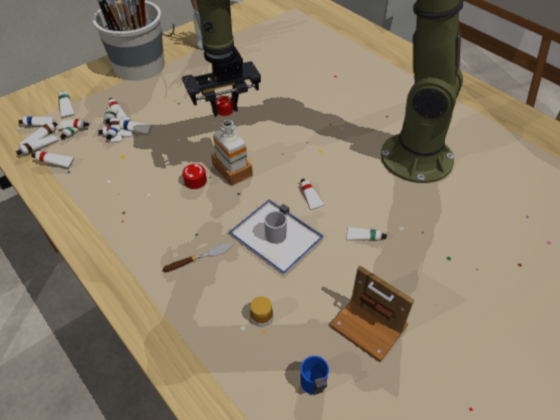

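Cap is held well above the open neck, the bottle stands in its holder and the bystanders are unmoved. One small centring move, then a settle.

```bash
python3 -m inch '-1 -3 0 0.004 0.003 0 30; 0 0 0 0 0 0 30; 0 0 0 0 0 0 30; 0 0 0 0 0 0 30' 40; python3 rel.py .470 -.326 .225 71.7
python3 - <<'E'
from h import *
print(np.abs(get_state()["qd"]).max())
job.close_job()
E
```

```text
time: 16.9
position: [0.4689, -0.3251, 0.222]
tool_rot: [-2.54, -1.839, 0.001]
ft_force: [0.1, -0.3, -0.3]
grip_width: 0.55
t 16.9 pos [ 0.4689 -0.3251  0.222 ] yaw 71.83076248561073 tilt [-0.0041  0.0041 -1.    ] q [ 1.123   0.2088 -0.6427  1.631   0.1259  1.3499  0.1453] F [ 0.1268 -0.2967 -0.2624] T [-0.0176 -0.0184  0.0245] w 0.5495952357401989
delta tool mm [-0.5243  1.3194 -3.0356]
rot [-0.0051 -0.0027  0.0023] delta in target axes [-0.5294  1.3362 -3.0273]
0.004099268890234258
the job is handed in; nothing more can be done
```

I lifted the steel cup off its peg, stood it upright in the tray and let go. I then pressed the bottle's cap down about 8 mm, turned it about 62° anticlockwise and lifted it off. I handed the job in at 16.9 s with the cap held in the gripper.

- **Cap:** it is level to within about 0.006 rad. Its lower edge is about 40 mm above the mouth and within about 2 mm of the neck's axis, worked out from the arm pose.
- **Cup and surroundings:** in the last pictures the cup stood free in the tray and the bottle stood in its holder. By eye, the paint tubes, jar and palette knife looked unmoved.
- **Forces:** the readings I took stayed under about 26 N, the highest while pressing the cap. The wrist drifted up to 5 mm sideways during the twist, and I corrected it as I went.
- **Not checked:** I took no picture after the final small centring move, only the arm state. None of my other checks failed or disagreed beyond the 2 mm calibration.

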